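Clear the jammed ball feeder

TASK

The turned wooden balls have jammed at the narrow opening of the sloping wooden feeder. Nudge the blocking ball (the one wedged against the plain side wall, right above the opening) back up the slope so that the ball on the ledge beside it can roll out, then let it go, so that all three balls end at rest in the collecting end of the feeder below the opening. Do not lift any ball out of the feeder.

Things in the scene. Friction and masses are not known exactly. Their poses are not given: they have to be found in the camera images.
- feeder: Open-topped wooden trough 409 x 129 mm, fixed, sloping 12 degrees down towards the robot. Origin on the worktop under the middle of the gate; x level, to the high end; y left; z up. Floor surface at z = 52 mm + 0.2126 x. Inside: y = -52.5 to +52.5 mm, x = -176 (low end) to +200 mm. Walls 12 mm thick, 40 mm above the floor. Above the gate is the hopper, below it the collecting end.
- opening (a point): Middle of the opening, on the floor, at feeder x = 0, y = -19 mm. Here a gate block, 40 mm high and 16 mm thick, juts in from the left wall to y = +14.5 mm and leaves 67 mm free to the right wall. Its uphill face is a ledge that slants 20 degrees down towards the opening.
- wedged_ball: The blocking ball: polished (slippery) wood, 56 mm across, about 60 g, origin at its centre. It lies against the right wall at feeder x = 53, y = -24.5 mm, held up by the ledge ball. Downhill of it, between ledge ball and right wall, is a 49 mm gap. Pushed 70 mm straight up the slope and held a second, it frees the ledge ball; let go, it rolls down along the right wall and out by itself.
- ledge_ball: Like ball, origin at its centre, on the slanting ledge against the left wall, at feeder x = 27, y = +24.5 mm. It rolls off the ledge and through the opening by itself once the wedged ball no longer pins it.
- queued_ball: Like ball, origin at its centre, waiting uphill of the ledge ball against the left wall, at feeder x = 82, y = +24 mm. It is pushed along when the wedged ball goes back, and follows the others down by itself.

How it is judged (in metres and radians):
On the way:
1. the wedged ball has been pushed back up the slope, at least about 20 mm from where it was stuck (x of wedged_ball in the frame of feeder above 0.073 m), for 0.1 s.
At the end, for the whole second after the job is handed in: All three balls lie in the collecting end of the feeder, their centres at least 30 mm downhill of the opening (feeder x below -30 mm), inside its walls, at rest (under 50 mm/s) (x of wedged_ball in the frame of feeder between -0.185 and -0.03 m and y of wedged_ball in the frame of feeder between -0.06 and 0.06 m and z of wedged_ball in the frame of feeder between 0.03 and 0.09 m and linear speed of each of wedged_ball, ledge_ball, queued_ball below 0.05 m/s and x of ledge_ball in the frame of feeder between -0.185 and -0.03 m and y of ledge_ball in the frame of feeder between -0.06 and 0.06 m and z of ledge_ball in the frame of feeder between 0.03 and 0.09 m and x of queued_ball in the frame of feeder between -0.185 and -0.03 m and y of queued_ball in the frame of feeder between -0.06 and 0.06 m and z of queued_ball in the frame of feeder between 0.03 and 0.09 m); the robot touches nothing.
It fails at once if a ball is lifted out of the feeder (its centre more than 145 mm above the worktop) (z of any of wedged_ball, ledge_ball, queued_ball in the frame of feeder above 0.145 m).
It also fails if it takes over 38 s, if anything falls off the work surface, if the arm or the gripper's body presses on something with over 40 N, if the wrist force passes 120 N, or if a joint passes its speed limit or range.

ROBOT

A 6-joint arm with a two-finger parallel gripper is mounted at the origin on a cart in front of the work surface, level with it; the furniture and walls round the work are solid. World frame = base frame: x ahead of the robot, y to its left, z up, the work surface at z = 0. Lengths are in mm, angles in rad, forces in N, time in s.
With the tool pointing down it reaches from about 350 to 975 mm from the base axis. Payload 7.1 kg.
Tool frame: the origin (TCP) lies between the finger pads; the fingertips stand 19 mm ahead of it and the grasp point (between the pads) is the TCP (ctrl.tcp_to_tips is the distance from the TCP to the fingertips, in mm); z points along the fingers, y is the line along which they close (so a half turn about z gives the same grasp; the last joint's range is limited). The gripper opens to 88 mm and grips with 3 to 60 N. Pads are 20 mm wide; open, the fingers measure 115 mm over their backs; the gripper's body (75 mm by 178 mm) begins 61 mm behind the grasp point.
Start: joints at [-1.295, 0.423, 1.63, -0, 1.089, -0.019], TCP at [181.611, -598.015, 241.675] pointing down, gripper open.
Joint ranges: [-3, 3], [-0.9, 2.11], [0.09, 2.58], [-1.31, 4.45], [0.11, 2.69], [-2.54, 2.54]. Speed limits (rad/s): [2.39, 2.39, 3.01, 3.14, 3.14, 3.14].

INTERFACE

Orientations are given as a rotation vector (axis times angle).
In Python, from workcell import status, optics, ctrl gives the robot as it stands. The module is installed in compiled form; this text tells all that it offers.
- The arm moves only by the shell command python3 -m inch 'ROWS'. ROWS is JSON, a list that holds one entry, the list of rows, each a list of 7 numbers: the shift along the tool's x, y, z in mm, then the turn, a rotation vector about the tool's x, y, z in rad, then the opening in per cent of the stroke, from 0 (shut) to 100 (fully open). A call has 1 to 20 rows; each row is the pose to reach, as a shift and turn from the pose commanded when the call began, along the tool's axes at that moment; what a row does not reach only later rows make up. A row lasts 1/10 s, in which the tool goes at most 50 mm and 8.59 degrees, less where a joint would pass 70% of its speed; a pose out of reach is approached as far as the arm can. A call with a gripper value outside its range is refused whole. The fingers move at their own pace and stop on an object; the grip force is fixed at half the most. Time passes only in rows, so rows that repeat a pose let the fingers close. It gives the time, the measured TCP pose, the force, the opening and the grip force at its end, in the units of the state.
- status.get_obs(): the state, without advancing time (a new reading comes with each control period).
- optics.get_image(name): name is "scene" or "top" or "wrist"; returns a dict with "frame" (400x640x3 uint8, red, green, blue), "fx", "fy", "cx", "cy" (pixels), "k1" (the pictures are not rectified: a ray, as slopes to the right and down, at radius r is drawn at 1 + k1 r^2 times it, then the intrinsics apply), "rvec" (rotation vector, rad) and "tvec" (3), from world to camera coordinates, as OpenCV has them; the wrist camera has in their place "hand_eye" (4x4, takes a point from camera to tool coordinates, whose origin is the TCP and whose axes are the flange's). Camera axes: x right, y down, z forward; pixel columns grow to the right and rows downward; lengths in mm; the calibration is good to about 2 mm. A picture is of the moment at which its call begins: read the wrist's pose just before it. There is no depth.
- ctrl.close_job(): hands the job in; it is judged then, once.
The state is a dict: "t": time; "qpos": joint angles; "qvel": joint speeds; "joint_torque": joint torques, N m; "ee_pos": TCP position; "orientation": TCP orientation; "ft_force": force on the tool from outside, world axes, zero at the start; "moment": the same for the moment, N m; "width": finger opening in mm; "grasp_force": force on a finger pad.
Only numpy, scipy, OpenCV 4.12 (cv2) and the standard library are available. Lean on these libraries where they do the work, as an engineer would, in place of code of your own. Each camera call takes 0.05 s, during which the arm holds its last target. There are 200 camera calls.

## Working session

There is one attempt and no reset: what is moved stays moved. The work goes in short steps, Python scripts to look and compute and a shell command to move; the robot and the scene stay as the last step left them, time stands still between calls to the robot, and variables do not carry over. Pictures are saved under pics/ and viewed, at most 10 in all, crops included, and the job is handed in when it is done.

```bash
mkdir -p pics
python3 - <<'E'
from workcell import status, optics, ctrl
import cv2
o=status.get_obs();print(o['t'],o['ee_pos'],o['orientation'],o['width'],ctrl.tcp_to_tips)
for n in("scene","top"):
    d=optics.get_image(n);cv2.imwrite(f"pics/{n}0.png",d['frame'][:,:,::-1]);print({k:v for k,v in d.items() if k!='frame'})
E
```

```text
0.0 [ 181.46001691 -597.51777578  240.91655843] [-3.10602931e+00 -4.61139404e-01  3.13074314e-04] 87.85917968332267 19.0
{'fx': 496.8780518636244, 'fy': 496.8780518636244, 'cx': 325.64697848092504, 'cy': 198.7940564750267, 'k1': -0.11804642401138625, 'rvec': array([ 0.83278385, -2.35627589,  1.34255681]), 'tvec': array([493.21471979, 214.75819841, 692.15981511])}
{'fx': 515.2583810626693, 'fy': 515.2583810626693, 'cx': 316.49972779456607, 'cy': 202.36068386142122, 'k1': -0.020060639673490595, 'rvec': array([ 2.17171454, -2.18628099,  0.07992135]), 'tvec': array([101.29960435, 565.13611607, 906.29394615])}
```

View pics/top0.png

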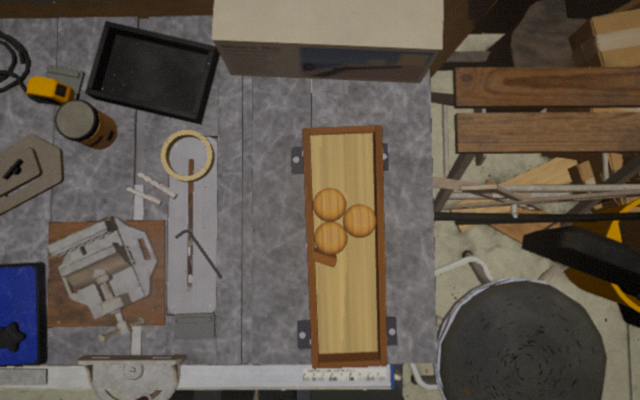

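View pics/scene0.png

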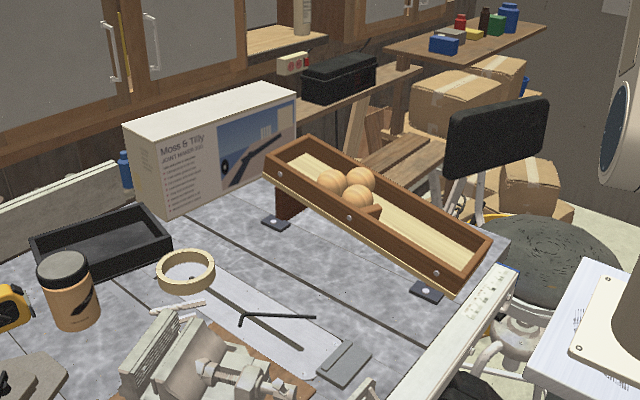

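```bash
cat > h.py <<'E'
import numpy as np, cv2
from scipy.spatial.transform import Rotation as R
def ray(d,uv,z):
    x=np.array([(uv[0]-d['cx'])/d['fx'],(uv[1]-d['cy'])/d['fy']]);s=x.copy()
    for _ in range(10): s=x/(1+d['k1']*(s@s))
    M=R.from_rotvec(d['rvec']).as_matrix();c=-M.T@d['tvec'];v=M.T@np.r_[s,1]
    return c+v*(z-c[2])/v[2]
E
python3 - <<'E'
from h import *
from workcell import status, optics
d=optics.get_image("top");f=d['frame']
cv2.imwrite("pics/crop.png",cv2.resize(f[115:375,280:410,::-1],None,fx=2.3,fy=2.3,interpolation=cv2.INTER_CUBIC))
for n,uv,z in(("wedged",(359.5,220.5),92),("ledge",(331,238),86),("queued",(330,204.5),98)): print(n,ray(d,uv,z).round(1))
hsv=cv2.cvtColor(f,cv2.COLOR_RGB2HSV)
m=((hsv[...,0]<16)&(hsv[...,1]>110)).astype(np.uint8)
m[:, :290]=0;m[:,398:]=0;m[:118]=0;m[372:]=0
c=max(cv2.findContours(m,cv2.RETR_EXTERNAL,cv2.CHAIN_APPROX_NONE)[0],key=cv2.contourArea)
b=cv2.boxPoints(cv2.minAreaRect(c));print(b.round(1))
a=cv2.approxPolyDP(c,6,True)[:,0];print(a.tolist())
E
```

```text
wedged [529.6  25.9  92. ]
ledge [501.   73.4  86. ]
queued [556.2  74.8  98. ]
[[302.3 127.1]
 [381.6 125.4]
 [387.  365.9]
 [307.7 367.7]]
[[381, 126], [303, 129], [313, 367], [386, 363]]
```

View pics/crop.png

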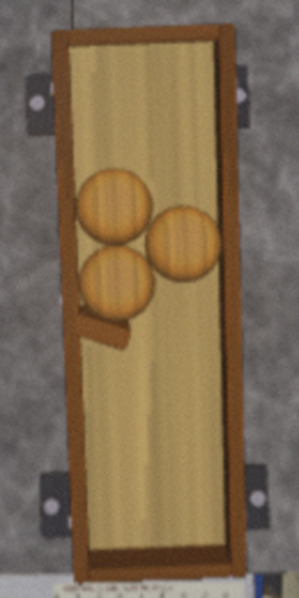

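Run:
```python
from h import *
from workcell import status, optics
d=optics.get_image("top")
for p,q in(((381.7,126.7),(386.5,364)),((303,128.5),(312.7,367.5))):
    a,b=ray(d,p,138),ray(d,q,53);v=a-b;print(a,b,np.degrees(np.arctan2(v[1],v[0])))
# fit feeder pose from ball centres
F=np.array([[53,-24.5],[27,24.5],[82,24.]]);W=np.array([ray(d,uv,z)[:2] for uv,z in(((359.5,220.6),92),((330.7,238),86),((329.8,204.5),98))])
f0,w0=F.mean(0),W.mean(0);A=(F-f0);B=W-w0
th=np.arctan2((A[:,0]*B[:,1]-A[:,1]*B[:,0]).sum(),(A*B).sum())
r=lambda p:w0+np.array([[np.cos(th),-np.sin(th)],[np.sin(th),np.cos(th)]])@(np.array(p)-f0)
print(np.degrees(th),[r(p) for p in F]-W)
o=status.get_obs();T=R.from_rotvec(o['orientation'])
for z in(200,87): print(r((4,-27)),T.inv().apply(np.r_[r((4,-27)),z]-o['ee_pos']).round(1))
x=T.as_matrix();print(np.degrees(np.arctan2(x[1,0],x[0,0])))
```

```text
[677.12422836  -7.87348699 138.        ] [286.3489498  -20.09674058  53.        ] 1.7915989297274302
[675.13364982 117.74863547 138.        ] [281.25017833 105.67396141  53.        ] 1.7558778632451377
2.3325217186128113 [[-0.26119891 -0.10582284]
 [ 0.24375486 -0.17616525]
 [ 0.01744405  0.28198809]]
[480.32006427  21.32442835] [ 465.8 -505.5   41.7]
[480.32006427  21.32442835] [ 465.8 -505.4  154.7]
16.89236515804881
```

```bash
python3 -m inch '[[[466,-505,0,0,0,0.26,0],[466,-505,0,0,0,0.26,0],[466,-505,0,0,0,0.26,0],[466,-505,0,0,0,0.26,0],[466,-505,0,0,0,0.26,0],[466,-505,0,0,0,0.26,0],[466,-505,0,0,0,0.26,0],[466,-505,0,0,0,0.26,0],[466,-505,0,0,0,0.26,0],[466,-505,0,0,0,0.26,0],[466,-505,0,0,0,0.26,0],[466,-505,0,0,0,0.26,0],[466,-505,0,0,0,0.26,0],[466,-505,0,0,0,0.26,0],[466,-505,0,0,0,0.26,0],[466,-505,0,0,0,0.26,0],[466,-505,0,0,0,0.26,0],[466,-505,0,0,0,0.26,0],[466,-505,0,0,0,0.26,0],[466,-505,0,0,0,0.26,0]]]'
python3 - <<'E'
from h import *
from workcell import status, optics
o=status.get_obs();T=R.from_rotvec(o['orientation']);x=T.as_matrix();print(o['ee_pos'],o['width'],np.degrees(np.arctan2(x[1,0],x[0,0])),x[2])
print(T.inv().apply(np.r_[480.3,21.3,87]-o['ee_pos']))
d=optics.get_image("wrist");cv2.imwrite("pics/w1.png",d['frame'][:,:,::-1])
E
```

```text
t: 2.2
ee_pos: [480.6, 19.8, 241.8]
orientation: [3.141, 0.052, 0.0]
ft_force: [-0.3, -0.3, -0.2]
width: 0.6
grasp_force: 0.0
[480.59012267  19.83481904 241.77524351] 0.5909301295398667 1.9148988558934552 [ 5.76848030e-05  8.66157138e-06 -9.99999998e-01]
[ -0.24992971  -1.47539781 154.77521657]
```

View pics/w1.png

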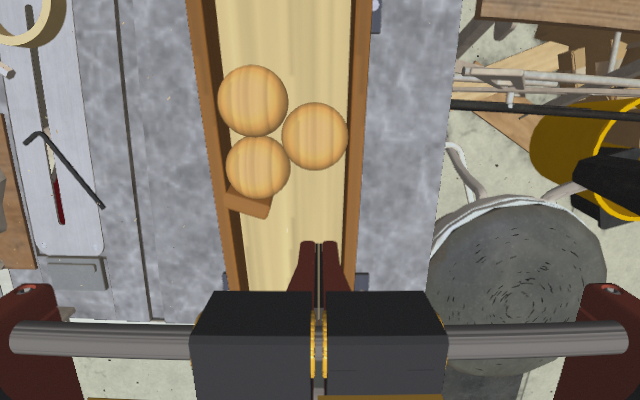

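The wrist picture shows the wedged ball at (315,135), the ledge ball at (258,167), and the shut fingers (column 318) in line with the wedged ball. Next, descend.

```bash
python3 -m inch '[[[0,-1,40,0,0,0,0],[0,-1,75,0,0,0,0],[0,-1,100,0,0,0,0],[0,-1,120,0,0,0,0],[0,-1,135,0,0,0,0],[0,-1,145,0,0,0,0],[0,-1,153,0,0,0,0],[0,-1,153,0,0,0,0],[0,-1,153,0,0,0,0]]]'
python3 - <<'E'
from h import *
from workcell import optics
f=np.hstack([optics.get_image("top")['frame'][100:380,280:410],optics.get_image("scene")['frame'][100:380,230:520]])
cv2.imwrite("pics/d1.png",cv2.resize(f[:,:,::-1],None,fx=1.8,fy=1.8))
E
```

```text
t: 3.15
ee_pos: [481.1, 21.6, 89.1]
orientation: [-3.141, -0.055, -0.001]
ft_force: [-0.5, 0.4, -0.2]
width: 0.6
grasp_force: 0.0
```

View pics/d1.png

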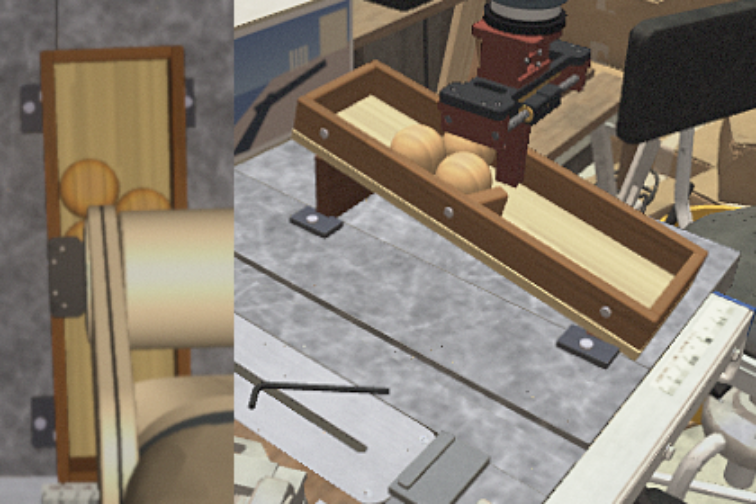

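The fingers stand in the gap below the wedged ball with no contact force. I'll push up the slope, then hold.

```bash
python3 -m inch '[[[8,0,-1.7,0,0,0,0],[16,0,-3.4,0,0,0,0],[24,0,-5.1,0,0,0,0],[32,0,-6.8,0,0,0,0],[40,0,-8.5,0,0,0,0],[48,0,-10.2,0,0,0,0],[56,0,-11.9,0,0,0,0],[64,0,-13.6,0,0,0,0],[71,0,-15.1,0,0,0,0],[77,0,-16.4,0,0,0,0],[82,0,-17.4,0,0,0,0],[82,0,-17.4,0,0,0,0],[82,0,-17.4,0,0,0,0],[82,0,-17.4,0,0,0,0],[82,0,-17.4,0,0,0,0],[82,0,-17.4,0,0,0,0],[82,0,-17.4,0,0,0,0],[82,0,-17.4,0,0,0,0],[82,0,-17.4,0,0,0,0],[82,0,-17.4,0,0,0,0]]]'
python3 - <<'E'
from h import *
from workcell import optics
f=np.hstack([optics.get_image("top")['frame'][100:380,280:410],optics.get_image("scene")['frame'][100:380,230:520]])
cv2.imwrite("pics/d2.png",cv2.resize(f[:,:,::-1],None,fx=1.8,fy=1.8))
E
```

```text
t: 5.25
ee_pos: [562.6, 24.5, 106.0]
orientation: [3.141, 0.055, -0.0]
ft_force: [-0.8, -0.9, 0.5]
width: 0.3
grasp_force: 0.2
```

View pics/d2.png

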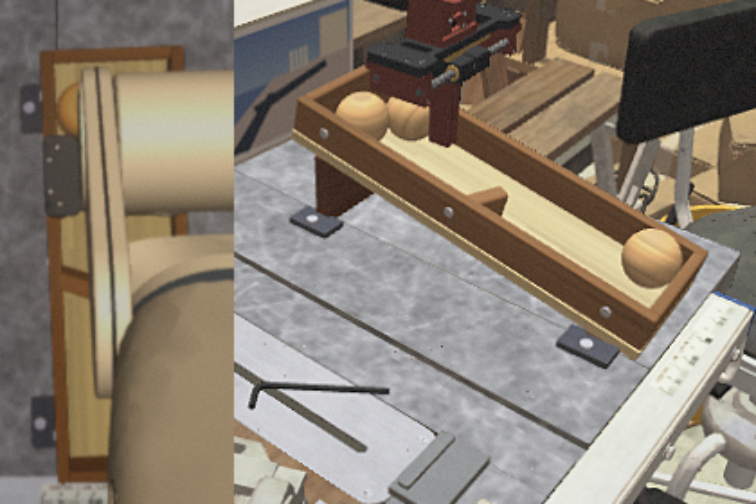

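The ledge ball has rolled to the low end. The other two rest on the fingers. Letting go by raising straight up.

```bash
python3 -m inch '[[[-3,0,-15,0,0,0,0],[-3,0,-60,0,0,0,0],[-3,0,-110,0,0,0,0],[-3,0,-160,0,0,0,0],[-3,-50,-160,0,0,0,0],[-3,-100,-160,0,0,0,0],[-3,150,-160,0,0,0,0],[-3,200,-160,0,0,0,0],[-3,250,-160,0,0,0,0],[-3,250,-160,0,0,0,0],[-3,250,-160,0,0,0,0],[-3,250,-160,0,0,0,0],[-3,250,-160,0,0,0,0],[-3,250,-160,0,0,0,0],[-3,250,-160,0,0,0,0],[-3,250,-160,0,0,0,0],[-3,250,-160,0,0,0,0],[-3,250,-160,0,0,0,0],[-3,250,-160,0,0,0,0],[-3,250,-160,0,0,0,0]]]'
python3 - <<'E'
from h import *
from workcell import optics
f=np.hstack([optics.get_image("top")['frame'][100:380,280:410],optics.get_image("scene")['frame'][100:380,230:520]])
cv2.imwrite("pics/d3.png",cv2.resize(f[:,:,::-1],None,fx=1.8,fy=1.8))
E
```

```text
t: 7.35
ee_pos: [568.5, -224.9, 266.1]
orientation: [3.141, 0.056, 0.0]
ft_force: [-0.6, 0.1, -0.3]
width: 0.2
grasp_force: 0.0
```

View pics/d3.png

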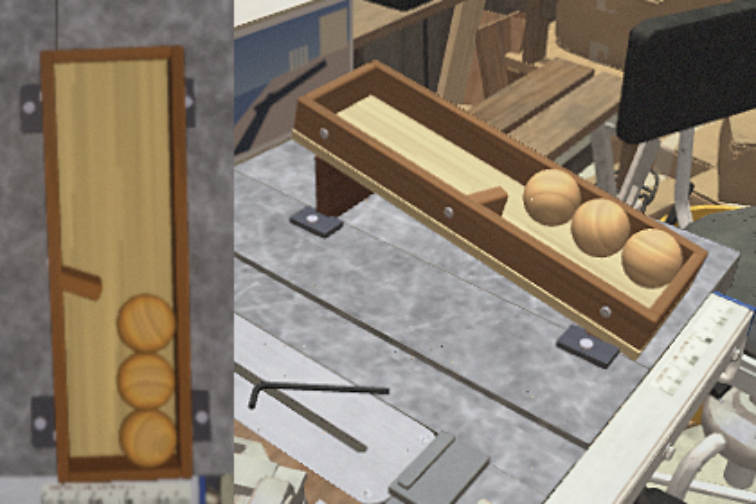

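All three balls lie in the collecting end in a column (top-view crop at about (147,323), (147,381), (149,437)). I'll wait for rest and measure the uppermost.

```bash
python3 -m inch '[[[0,0,0,0,0,0,0],[0,0,0,0,0,0,0],[0,0,0,0,0,0,0],[0,0,0,0,0,0,0],[0,0,0,0,0,0,0],[0,0,0,0,0,0,0],[0,0,0,0,0,0,0],[0,0,0,0,0,0,0],[0,0,0,0,0,0,0],[0,0,0,0,0,0,0],[0,0,0,0,0,0,0],[0,0,0,0,0,0,0],[0,0,0,0,0,0,0],[0,0,0,0,0,0,0],[0,0,0,0,0,0,0]]]' | head -1
python3 - <<'E'
from h import *
from workcell import optics
a=cv2.imread("pics/d3.png");d=optics.get_image("top");f=d['frame']
b=cv2.resize(np.hstack([f[100:380,280:410],optics.get_image("scene")['frame'][100:380,230:520]])[:,:,::-1],None,fx=1.8,fy=1.8)
D=cv2.absdiff(a,b);print("diff",D.max(),(D.max(2)>40).sum())
g=cv2.medianBlur(cv2.cvtColor(f,cv2.COLOR_RGB2HSV)[...,1],3)
for c in(cv2.HoughCircles(cv2.cvtColor(f,cv2.COLOR_RGB2GRAY)[240:372,310:390],cv2.HOUGH_GRADIENT,1,20,param1=80,param2=12,minRadius=14,maxRadius=19)[0]):
    p=ray(d,c[:2]+[310,240],65);v=p[:2]-[529.6,25.9];t=np.radians(2);print(c,53+v[0]*np.cos(t)+v[1]*np.sin(t))
E
```

```text
t: 8.95
diff 28 0
[51.5 71.5 17.2] -99.96883241007929
[ 52.5 103.5  14.9] -153.30025051444582
[49.5 38.5 16.1] -44.45241864444186
```

The balls are still (nothing changed between pictures), and the uppermost is at x ≈ -40 mm, inside the limit.

```bash
python3 -c "
from workcell import ctrl;print(ctrl.close_job())"
```

```text
the job is handed in; nothing more can be done
None
```

I pushed the wedged ball back up the slope and let it go; all three balls rolled through and were at rest below the opening (feeder x about -153, -100 and -44 mm) when I handed the job in at about 9 s, though no verdict came back.

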